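# Pin the wing hinge in the pedal jig

## Robot

A 6-joint arm with a two-finger parallel gripper is mounted at the origin on the work surface. World frame = base frame: x ahead of the robot, y to its left, z up, the work surface at z = 0. Lengths are in m, angles in rad, forces in N, time in s.
With the tool pointing down it reaches from about 0.275 to 1 m from the base axis. Payload 8.4 kg.
Tool frame: the origin (TCP) lies on the centre line of the jaws, within the pads' length; the fingertips stand 17 mm ahead of it and the grasp point (between the pads) lies 2 mm behind it (bot.tcp_to_tips is the y of the fingertips in the tool frame, in m); y points along the fingers, z is the direction in which the jaws open and shut, and the axes are right-handed (so a half turn about y gives the same grasp; the last joint's range is limited). The gripper opens to 85 mm and grips with 20 to 120 N. Pads are 22 mm wide; open, the fingers measure 114 mm over their backs; the gripper's body (76 mm by 85 mm) begins 54 mm behind the grasp point. The pads swing forward as they close: fully open they stand 13 mm farther back than shut.
Start: joints at [-1.314, 0.353, 1.633, -0, 1.155, -0.002], TCP at [0.16, -0.604, 0.222] pointing down, gripper open.
Joint ranges: [-2.63, 2.63], [-0.92, 2.1], [0.06, 2.66], [-1.3, 4.44], [0, 2.69], [-3.02, 3.02]. Speed limits (rad/s): [2.22, 2.22, 2.79, 3.14, 3.14, 3.14].

## Interface

Orientations are given as a unit quaternion [x, y, z, w].
In Python, from workcell import bot, hand, kinematics, get_obs, vision, hand_in gives the robot as it stands. The module is installed in compiled form; this text tells all that it offers. Calls block until the motion is done:
- bot.reach(position, orientation): joint-space move of the TCP to a pose.
- bot.servo_line(position, ori=None, velocity=0.15): straight line of the TCP; ori=None keeps the orientation; velocity is the mean speed in m/s.
- bot.goto_joints(angles): joint-space move.
- hand.move_gripper(opening, strength=None): finger opening in m; strength is the grip in N (None keeps the last); returns when the fingers have stopped.
- bot.dwell(seconds).
- kinematics.solve_ik(position, orientation): joint angles nearest the present ones, or None.
- get_obs(): the state.
- vision.read_camera(name): name is "scene" or "top" or "wrist"; returns a dict with "frame" (480x640x3 uint8, red, green, blue), "intrinsics" (3x3 intrinsics, pixels), "dist" ([k1, k2, p1, p2, k3] as OpenCV has them; the pictures are not rectified), "view" (4x4, takes a point from world to camera coordinates). Camera axes: x right, y down, z forward; pixel columns grow to the right and rows downward; lengths in m; the calibration is good to about 2 mm. A picture is of the moment at which its call begins. There is no depth.
A pose or a line that the arm cannot do raises bot.IKError and nothing moves.
- hand_in(): hands the job in, once; it reports no verdict.
The state is a dict: "time_s": time; "joint_pos": joint angles; "joint_vel": joint speeds; "joint_efforts": joint torques, N m; "position": TCP position; "orientation": TCP orientation; "wrist_force": force on the tool from outside, world axes, zero at the start; "ft_torque": the same for the moment, N m; "gripper_width": finger opening in m.
Only numpy, scipy, OpenCV 4.12 (cv2) and the standard library are available. Lean on these libraries where they do the work, as an engineer would, in place of code of your own. Each camera call takes 0.05 s, during which the arm holds its last target.

## Task

Push the red-padded spring pedal of the blue hinge jig down to its stop, where it stays down and has brought the lower brass bushing in line under the upper one. Then take the hinge pin with the orange knob out of the wooden rack and thread it down through the upper bushing and on through the lower one. Finish while still holding the pin by its knob, upright, its tip showing well below the lower bushing but hanging clear of the jig's base plate, ready for someone to fit the split pin; do not let go, and leave the spare pin and the other things on the bench where they are.

Things in the scene. Friction and masses are not known exactly. Their poses are not given: they have to be found in the camera images.
- upper_bushing (a point): Fixed upper bushing: square brass block 50 x 50 x 15 mm with a vertical 15.5 mm through hole. The point is the centre of the hole's upper mouth, level with the block's top, 125 mm above the bench. z up, x and y as the jig's.
- jig: Hinge jig, fixed, turned up to 0.35 rad. Origin on the bench below the upper bushing's hole, z up. Blue base plate from x -180 to +55 mm, y -90 to +90 mm, its top 8 mm above the bench. A dark steel post at y 65 to 85 mm, 125 mm high, carries the upper bushing; the pedal is on the -x side, its end rising towards -x.
- lower_bushing (a point): Lower bushing, an equal brass block on a slide driven by the pedal. The point is the centre of its hole's upper mouth, 65 mm above the bench (60 mm below the upper one's); its underside is 42 mm above the base plate. Pedal up: 30 mm off the upper hole's line towards the jig's -y. Pedal down: straight below the upper hole (within 0.5 mm).
- pedal_pad (a point): Centre of the top of the pedal's red pad (50 mm in the jig's x, 66 mm in y), 83 mm from its hinge, which runs along the jig's y at x = -55 mm, 18 mm above the bench. Pedal up: 51 mm above the bench, 132 mm from the bushings' line; at its stop: 25 mm above the bench, 138 mm from that line. Push it straight down.
- pedal (a joint): Angle of the pedal: 0 = up, 0.32 rad = pressed down to its stop. Spring-loaded, with a friction lock like a parking brake: it takes about 10 N on the pad to start it and 15 N near the stop, and it stays where it is left, so it must be pressed all the way.
- pin_grip (a point): Hinge pin, about 150 g, upright in either hole of the rack. The point is the centre of its orange knob, an upright cylinder of 26 mm diameter, 44 mm high; z up along the pin. Below it a steel shaft 12 mm thick, 130 mm long: the tip is 152 mm below this point, its last 9 mm tapering to 6 mm. In the rack the point is 162 mm above the bench, the tip 60 mm deep.
- pin_tip (a point): The lower end of the hinge pin's shaft, on its axis, 152 mm below the knob's centre (same axes as the pin).
- spare_grip (a point): Centre of the black knob (32 mm diameter, 44 mm high) of the spare pin in the rack's other hole, 127 mm above the bench (its top at 149 mm), 35 mm lower than the orange one; it must stay there. Carry the hinge pin clear of it.
- rack: Wooden pin rack, fixed: a block 70 mm (x) by 180 mm (y) by 70 mm high, origin at the centre of its underside. Its two holes (13 mm wide, 60 mm deep, with a narrow seat that centres the tip) are at y = -43 and +43 mm. Turned by up to 0.35 rad.
- glue: Bystander: yellow glue bottle with a red cap, 66 mm diameter, 190 mm high, origin under its centre.
- tape: Bystander: yellow and black tape measure, 60 x 60 x 34 mm, origin under its centre.
- strip_a: Bystander: pine strip 220 x 20 x 10 mm, origin under its centre, long axis x.
- strip_b: Bystander: pine strip 140 x 20 x 10 mm, origin under its centre, long axis x.
- driver: Bystander: screwdriver with a red handle, lying along its x axis, less than 35 mm high.
- mug: Bystander: blue mug, 80 mm diameter, 90 mm high, origin under its centre.
Things that resemble listed ones, but are neither listed nor needed, are in the scene too. Leave any green or purple look-alike of the part that bears pin_grip alone.

How it is judged:
On the way, in this order (a step that is already met when the one before it is completed fails the run):
1. the pedal is down at its stop (value of joint pedal above 0.3 rad and height (world z) of pin_tip below 0.04 m), for 0.2 s.
2. the pin, held, has entered and passed the upper bushing (value of joint pedal above 0.3 rad and contact force between the fingers and pin above 1 N and horizontal distance between pin_tip and upper_bushing below 0.007 m and angle between the z axis of pin_grip and the z axis of upper_bushing, either way round below 0.1 rad and z of pin_tip in the frame of upper_bushing below -0.016 m), for 0.05 s.
At the end, for the whole second after the job is handed in: Pedal down (over 0.30 rad), lower bushing in line (3 mm); pin held still by the fingers (over 1 N, under 20 mm/s), upright (0.1 rad), its tip on the bushings' line (7 mm) and 4 to 39 mm below the lower bushing's underside, clear of the base plate (value of joint pedal above 0.3 rad and contact force between the fingers and pin above 1 N and horizontal distance between pin_tip and upper_bushing below 0.007 m and angle between the z axis of pin_grip and the z axis of upper_bushing, either way round below 0.1 rad and horizontal distance between lower_bushing and upper_bushing below 0.003 m and z of pin_tip in the frame of upper_bushing between -0.114 and -0.079 m and linear speed of pin below 0.02 m/s); the arm keeps its last pose, push and grip.
It fails at once if the spare pin is pulled out or another thing on the bench is pushed away (over 60 mm; spare pin 30 mm) (distance of spare_grip from where it was at the start of the episode above 0.03 m or distance of any of glue, tape, strip_a, strip_b, driver, mug from where it was at the start of the episode above 0.06 m).
It also fails if it takes over 64 s, if anything falls off the work surface, if the arm or the gripper's body presses on something with over 40 N, if the wrist force passes 120 N, or if a joint passes its speed limit or range.

## Working session

There is one attempt and no reset: what is moved stays moved. The work goes in short steps, each a Python script; the robot and the scene stay as the last script left them, time stands still between calls to the robot, and variables do not carry over. Pictures are saved under pics/ and viewed, and the job is handed in when it is done.

```bash
mkdir -p pics; cat > h.py <<'E'
import numpy as np, cv2
from workcell import bot, hand, kinematics, get_obs, vision, hand_in
def shot(cam,name):
    r=vision.read_camera(cam); cv2.imwrite(f'pics/{name}.png',r['frame'][:,:,::-1]); np.savez(f'pics/{name}.npz',K=r['intrinsics'],d=r['dist'],V=r['view'],f=r['frame']); return r
def load(name): 
    z=np.load(f'pics/{name}.npz'); return dict(intrinsics=z['K'],dist=z['d'],view=z['V'],frame=z['f'])
def px2z(r,uv,z):
    p=cv2.undistortPoints(np.array([[uv]],float),np.array(r['intrinsics']),np.array(r['dist']))[0,0]
    V=np.array(r['view']);R=V[:3,:3];t=V[:3,3];c=-R.T@t;d=R.T@np.array([p[0],p[1],1]);s=(z-c[2])/d[2];return c+s*d
def proj(r,P):
    V=np.array(r['view']);P=np.array(P,float).reshape(-1,3)
    return cv2.projectPoints(P,cv2.Rodrigues(V[:3,:3])[0],V[:3,3],np.array(r['intrinsics']),np.array(r['dist']))[0][:,0]
E
python3 - <<'E'
from h import *
for c in ['scene','top','wrist']:
    r=shot(c,c+'0'); V=np.array(r['view']); print(c,-V[:3,:3].T@V[:3,3],r['intrinsics'][0][0])
o=get_obs(); print(o)
print(bot.tcp_to_tips)
E
```

```text
scene [1.02379201 0.78506985 0.80944873] 552.8362997637537
top [0.47267342 0.00546748 1.01974552] 445.70163098451184
wrist [ 0.22762315 -0.58521846  0.37328349] 390.41803850070283
{'time_s': 0.15, 'joint_pos': array([-1.31443904e+00,  3.53513139e-01,  1.63392157e+00,  1.63123725e-05,
        1.15523266e+00, -2.36835314e-03]), 'joint_vel': array([ 0.00037227, -0.00163304, -0.00189897,  0.00019338,  0.00024762,
        0.00012787]), 'joint_efforts': array([-1.38936855e-03, -6.05635858e+01, -3.42336595e+01, -9.41694134e-05,
        6.11289011e-03,  3.79108678e-05]), 'position': array([ 0.15983791, -0.60384137,  0.22143697]), 'orientation': array([-0.09125898,  0.70157618, -0.70082103,  0.09117319]), 'wrist_force': array([ 0.05706521,  0.19264923, -0.53366924]), 'ft_torque': array([-7.61836048e-03,  3.09545587e-05,  3.72758029e-02]), 'gripper_width': 0.08555307888582199}
0.017
```

View pics/scene0.png

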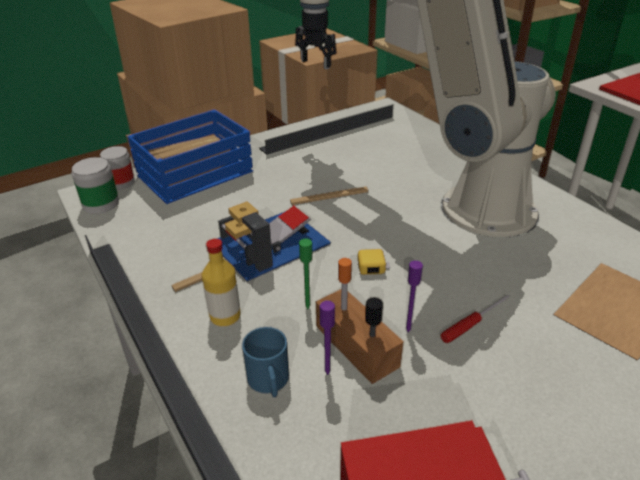

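View pics/top0.png

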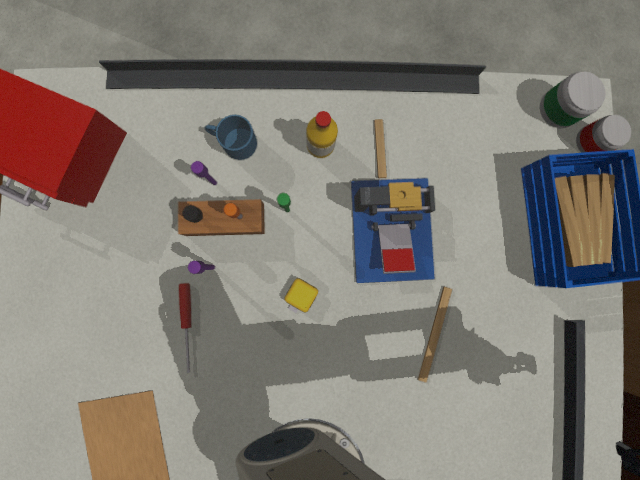

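View pics/wrist0.png

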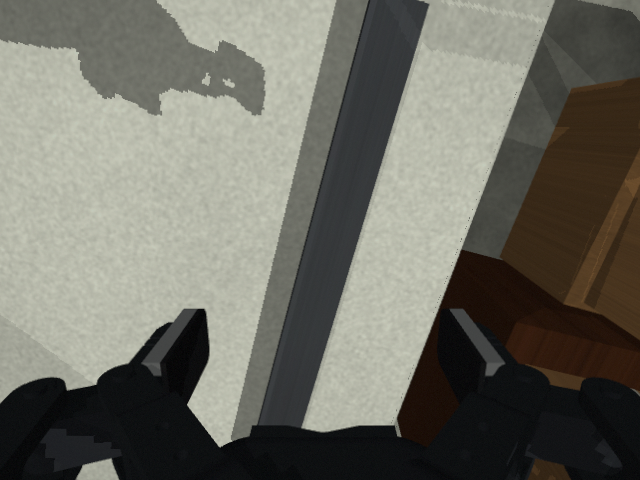

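The scene shows several candidates, given here as scene / top pixels:
- Orange-knob pin in the rack, (345,270) / (231,210).
- Green look-alike, (306,250) / (284,200).
- Purple look-alikes, (328,310) / (199,169) and (414,272) / (196,267).
- Black spare in the rack, (374,310) / (192,214).

The orange knob in the wooden rack fits the description. The jig is at top (393,230), with its red pad at (398,260). I'll confirm both with enlarged crops.

```bash
python3 - <<'E'
from h import *
t=load('top0'); s=load('scene0')
a=cv2.resize(t['frame'][170:290,340:450],None,fx=4,fy=4,interpolation=cv2.INTER_CUBIC)
b=cv2.resize(t['frame'][190:245,170:275],None,fx=3.4,fy=3.4,interpolation=cv2.INTER_CUBIC)
im=np.zeros((480,800,3),np.uint8); im[:,:440]=a; im[:b.shape[0],441:441+b.shape[1]]=b[:,:359]
c=cv2.resize(s['frame'][250:385,310:410],None,fx=2.1,fy=2.1,interpolation=cv2.INTER_CUBIC); im[192:192+c.shape[0],441:441+c.shape[1]]=c
cv2.imwrite('pics/crop0.png',im[:,:,::-1])
a=cv2.resize(s['frame'][190:290,200:340],None,fx=5,fy=5,interpolation=cv2.INTER_CUBIC);cv2.imwrite('pics/crop1.png',a[:,:,::-1])
E
```

```text
(no output)
```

View pics/crop0.png

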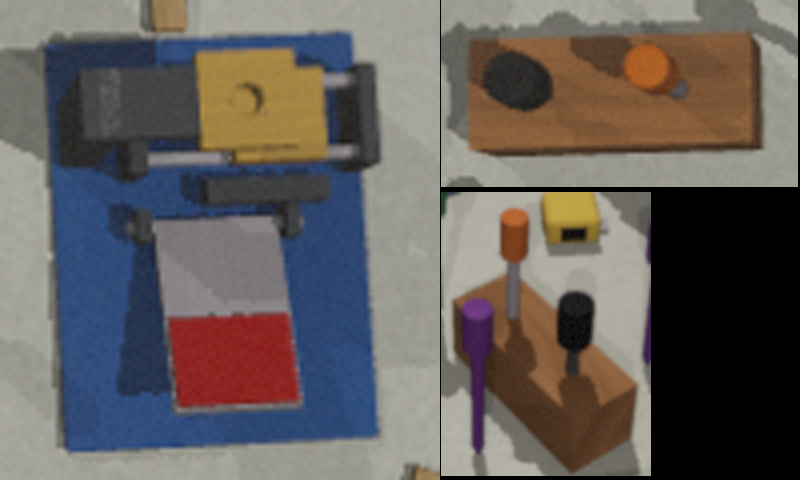

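View pics/crop1.png

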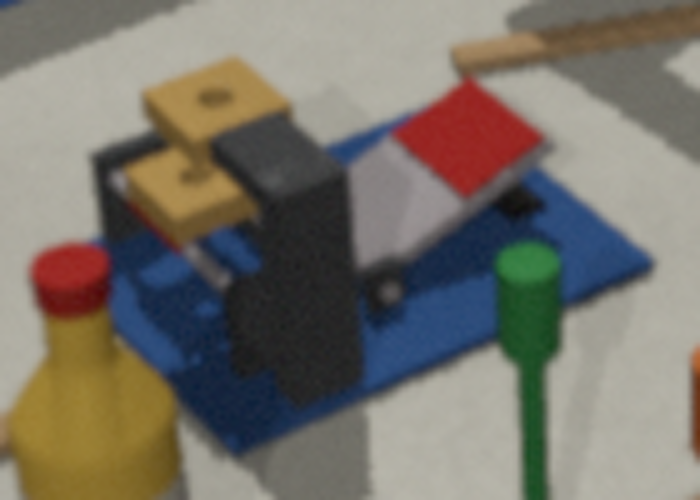

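```bash
cat > fit.py <<'E'
from h import *
from scipy.optimize import least_squares
t=load('top0'); s=load('scene0')
def T(cx,cy): return (340+(cx+.5)/4-.5,170+(cy+.5)/4-.5)
def S(cx,cy): return (200+(cx+.5)/5-.5,190+(cy+.5)/5-.5)
a=0.0
hp=np.array([-.055,0,.018])
obs=[(t,[.055,.09,.008],T(48,38)),(t,[.055,-.09,.008],T(350,33)),(t,[-.18,-.09,.008],T(378,437)),(t,[-.18,.09,.008],T(66,450)),
 (t,[0,0,.125],T(247,97)),(t,[.025,.025,.125],T(195,52)),(t,[.025,-.025,.125],T(294,49)),(t,[-.132,0,.051],T(235,361)),
 (s,[0,0,.125],S(215,97)),(s,[-.132,0,.051],S(471,137)),(s,[-.18,.09,.008],S(651,266)),(s,[.055,.09,.008],S(238,453)),
 (s,[.025,-.025,.125],S(144,98)),(s,[-.025,-.025,.125],S(236,58)),(s,[-.025,.025,.125],S(292,103)),(s,[0,-.03,.065],S(195,177))]
def w(p,P):
    c,s_=np.cos(p[2]),np.sin(p[2]);return np.array([p[0]+c*P[0]-s_*P[1],p[1]+s_*P[0]+c*P[1],P[2]])
f=lambda p:np.concatenate([proj(r,w(p,P))[0]-uv for r,P,uv in obs])
q=least_squares(f,[.57,-.13,0],loss='soft_l1');print('jig',q.x);print(np.round(f(q.x).reshape(-1,2),1))
print('hole top',px2z(t,T(247,97),.125),'pad top',px2z(t,T(235,361),.051),'hole scene',px2z(s,S(215,97),.125),'pad scene',px2z(s,S(471,137),.051))
# pin
def T2(cx,cy): return (170+(cx-441+.5)/3.4-.5,190+(cy+.5)/3.4-.5)
def S2(cx,cy): return (310+(cx-441+.5)/2.1-.5,250+(cy-192+.5)/2.1-.5)
print('pin top',px2z(t,T2(648,67),.184),px2z(t,T2(679,90),.07)); print('pin scene',px2z(s,S2(514.5,215),.184))
print('spare',px2z(t,T2(514,78),.149),px2z(s,S2(576,301),.149))
obs=[(t,[-.035,.09,.07],T2(469,150)),(t,[.035,.09,.07],T2(469,41)),(t,[.035,-.09,.07],T2(751,34)),(t,[-.035,-.09,.07],T2(758,147)),
 (s,[.035,-.09,.07],S2(454,299)),(s,[.035,.09,.07],S2(574,413)),(s,[-.035,.09,.07],S2(635,383)),(t,[0,-.043,.184],T2(648,67)),(s,[0,-.043,.184],S2(514.5,215))]
q=least_squares(f,[.57,.3,0],loss='soft_l1');print('rack',q.x);print(np.round(f(q.x).reshape(-1,2),1)); print('pin',w(q.x,[0,-.043,0]),'spare',w(q.x,[0,.043,0]))
for n,uv,z in [('green',(284,199),.19),('purp',(198,169),.19),('purp2',(195,267),.19)]: print(n,px2z(t,uv,z))
E
python3 fit.py
```

```text
jig [ 0.61936105 -0.18406385  0.05427802]
[[-1.   0.9]
 [ 0.6 -0.5]
 [-0.   0.1]
 [-0.5  0.5]
 [ 0.   0.3]
 [ 0.2 -0.1]
 [-0.4 -0.2]
 [-0.6 -0.5]
 [ 0.1  0.3]
 [-0.7 -0.3]
 [ 1.2 -1.3]
 [-1.2 -0.6]
 [-0.9 -1.1]
 [ 0.1 -0.3]
 [-0.   0.4]
 [ 0.2  0. ]]
hole top [ 0.61993785 -0.18398752  0.125     ] pad top [ 0.48657913 -0.19255396  0.051     ] hole scene [ 0.61889741 -0.18542224  0.125     ] pad scene [ 0.48680157 -0.18900534  0.051     ]
pin top [0.57577571 0.15241723 0.184     ] [0.57549353 0.15241526 0.07      ]
pin scene [0.57524164 0.15277239 0.184     ]
spare [0.57266702 0.23655887 0.149     ] [0.57220165 0.23860268 0.149     ]
rack [0.57348983 0.19524726 0.03295589]
[[ 0.2  0.1]
 [ 0.4 -0.2]
 [ 0.6  0.1]
 [-1.1 -0.6]
 [-0.8 -0.5]
 [ 0.1  2.8]
 [ 1.4 -0.2]
 [ 0.1  0.5]
 [-0.  -0.2]]
pin [0.57490668 0.15227061 0.        ] spare [0.57207298 0.23822391 0.        ]
green [0.59598562 0.05133055 0.19      ]
purp [0.65135686 0.21578846 0.19      ]
purp2 [0.46615936 0.21488872 0.19      ]
```

Crops confirm the orange knob in the rack as the hinge pin. The two cameras agree to about 1–2 mm: jig at (0.619,-0.184) with yaw 0.054, pin at (0.575,0.152). I'll press the pedal first with the jaws shut.

```bash
cat >> h.py <<'E'
from scipy.spatial.transform import Rotation as Rn
JIG=np.array([.6194,-.1844,.0543]); PIN=np.array([.5752,.1524])
def quat(a): # jaw direction angle a in world xy, tool down
    c,s=np.cos(a),np.sin(a); return Rn.from_matrix(np.array([[s,0,c],[-c,0,s],[0,-1,0]])).as_quat()
def jw(x,y,z):
    c,s=np.cos(JIG[2]),np.sin(JIG[2]); return np.array([JIG[0]+c*x-s*y,JIG[1]+s*x+c*y,z])
def st(m=''):
    o=get_obs(); print(m,'t%.2f'%o['time_s'],np.round(o['position'],4),'F',np.round(o['wrist_force'],1),'w%.4f'%o['gripper_width']); return o
E
python3 - <<'E'
from h import *
o=get_obs(); print(Rn.from_quat(o['orientation']).as_matrix().round(3))
for n,p in [('pad',jw(-.132,0,.1)),('pin',[*PIN,.16]),('hole',jw(0,0,.25))]:
    for a in np.arange(-np.pi,np.pi,np.pi/4):
        j=kinematics.solve_ik(p,quat(a)); print(n,round(a,2),None if j is None else np.round(j,2))
E
```

```text
[[-0.967 -0.     0.256]
 [-0.256  0.001 -0.967]
 [-0.    -1.    -0.001]]
pad -3.14 [-0.38  0.35  1.95 -0.    0.84  2.76]
pad -2.36 [-0.38  0.35  1.95 -0.    0.84  1.98]
pad -1.57 [-0.38  0.35  1.95 -0.    0.84  1.19]
pad -0.79 [-0.38  0.35  1.95 -0.    0.84  0.41]
pad 0.0 [-0.38  0.35  1.95 -0.    0.84 -0.38]
pad 0.79 [-0.38  0.35  1.95 -0.    0.84 -1.16]
pad 1.57 [-0.38  0.35  1.95 -0.    0.84 -1.95]
pad 2.36 [-0.38  0.35  1.95 -0.    0.84 -2.73]
pin -3.14 [ 0.26  0.37  1.76 -0.    1.01 -2.89]
pin -2.36 [ 0.26  0.37  1.76 -0.    1.01  2.61]
pin -1.57 [ 0.26  0.37  1.76 -0.    1.01  1.83]
pin -0.79 [ 0.26  0.37  1.76 -0.    1.01  1.04]
pin 0.0 [ 0.26  0.37  1.76 -0.    1.01  0.26]
pin 0.79 [ 0.26  0.37  1.76  0.    1.01 -0.53]
pin 1.57 [ 0.26  0.37  1.76 -0.    1.01 -1.31]
pin 2.36 [ 0.26  0.37  1.76 -0.    1.01 -2.1 ]
hole -3.14 [-0.29  0.36  1.56 -0.    1.22  2.85]
hole -2.36 [-0.29  0.36  1.56 -0.    1.22  2.06]
hole -1.57 [-0.29  0.36  1.56 -0.    1.22  1.28]
hole -0.79 [-0.29  0.36  1.56 -0.    1.22  0.49]
hole 0.0 [-0.29  0.36  1.56 -0.    1.22 -0.29]
hole 0.79 [-0.29  0.36  1.56  0.    1.22 -1.08]
hole 1.57 [-0.29  0.36  1.56 -0.    1.22 -1.86]
hole 2.36 [-0.29  0.36  1.56 -0.    1.22 -2.65]
```

```bash
python3 - <<'E'
from h import *
p=get_obs()['position']
bot.servo_line([p[0],p[1],.30],velocity=.2)
hand.move_gripper(0.0,strength=40)
bot.reach(jw(-.134,0,.25),quat(0)); st('above')
shot('wrist','w1')
bot.servo_line(jw(-.134,0,.085),velocity=.15); st('low')
E
```

```text
above t3.37 [ 0.4855 -0.1925  0.2501] F [-0.5  0.7  0.3] w0.0000
low t4.67 [ 0.4862 -0.1919  0.0857] F [-0.7 -0.4  0.3] w-0.0003
```

View pics/w1.png

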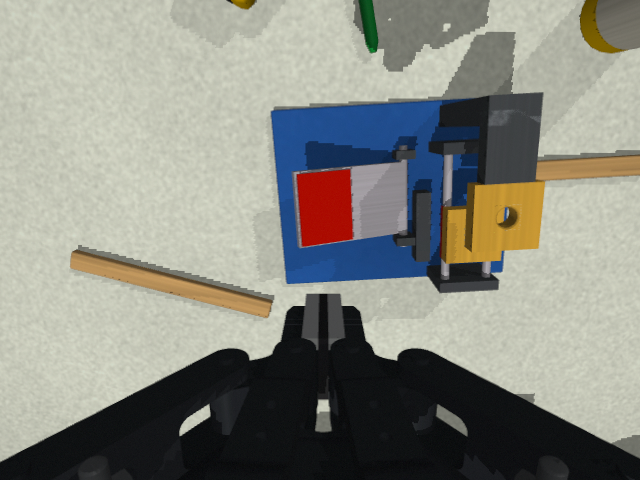

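The closed fingertips are at (323,300), the pad centre at about (325,207) and the upper hole at (507,216). I'll check these against the fit, then press.

```bash
python3 - <<'E'
from h import *
w=load('w1'); print(px2z(w,(507.5,216),.125),px2z(w,(325,207),.051), proj(w,[jw(0,0,.125),jw(-.132,0,.051)]))
z=.085
F0=get_obs()['wrist_force'][2]
hit=False
from math import inf
import sys
zc=.085
while zc>.032:
    zc-=.003
    x=-.132-.006*min(1,max(0,(.068-zc)/.026))
    bot.servo_line(jw(x,0,zc),velocity=.04)
    o=st('%.3f'%zc)
    if o['wrist_force'][2]-F0>30: break
E
```

```text
[ 0.61838905 -0.18111622  0.125     ] [ 0.48603137 -0.18888045  0.051     ] [[508.28594751 220.40574095]
 [326.70830764 209.89148507]]
0.082 t4.92 [ 0.4879 -0.1916  0.0823] F [ 0.2  0.2 -1.2] w0.0003
0.079 t5.17 [ 0.4874 -0.1915  0.0788] F [0.2 0.3 0. ] w0.0004
0.076 t5.42 [ 0.4874 -0.1915  0.0757] F [ 0.5  0.2 -0.2] w-0.0000
0.073 t5.67 [ 0.4874 -0.1915  0.0728] F [-0.5 -0.2 -0.2] w-0.0002
0.070 t5.92 [ 0.4874 -0.1915  0.0698] F [-0.1  1.  -0.6] w0.0002
0.067 t6.17 [ 0.4872 -0.1915  0.0668] F [ 0.2  0.3 -0.1] w-0.0002
0.064 t6.42 [ 0.4865 -0.1915  0.0638] F [-0.8  0.2 -0.6] w-0.0002
0.061 t6.67 [ 0.4858 -0.1916  0.0608] F [ 0.3 -0.4 -0.1] w-0.0002
0.058 t6.92 [ 0.4851 -0.1916  0.0578] F [1.3 0.4 0.4] w0.0001
0.055 t7.17 [ 0.4844 -0.1916  0.0548] F [ 0.2 -0.4 -0. ] w0.0001
0.052 t7.42 [ 0.4837 -0.1917  0.0518] F [ 0.  -0.  -0.2] w-0.0001
0.049 t7.67 [ 0.483  -0.1917  0.0488] F [-0.2  0.5 -0.2] w-0.0002
0.046 t7.92 [ 0.4824 -0.1918  0.0458] F [0.4 0.4 0.6] w0.0001
0.043 t8.17 [ 0.4819 -0.192   0.0431] F [-0.9 -0.8  2.6] w-0.0001
0.040 t8.42 [ 0.4817 -0.1921  0.0402] F [-0.9 -0.3  3. ] w0.0002
0.037 t8.67 [ 0.4819 -0.1921  0.0372] F [-0.6 -2.1  4.4] w-0.0001
0.034 t8.92 [ 0.482  -0.1922  0.0343] F [ 0.4 -1.2  4.7] w-0.0004
0.031 t9.17 [ 0.4817 -0.1922  0.0312] F [-1.7 -1.7  5.2] w0.0001
```

Contact came lower and softer than I expected, so I'll look before going further.

```bash
python3 - <<'E'
from h import *
w=shot('wrist','w2'); s=shot('scene','s2'); t=shot('top','t2')
c=cv2.resize(s['frame'][160:280,190:350],None,fx=5,fy=5,interpolation=cv2.INTER_CUBIC);cv2.imwrite('pics/s2c.png',c[:,:,::-1])
E
```

```text
(no output)
```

View pics/s2c.png

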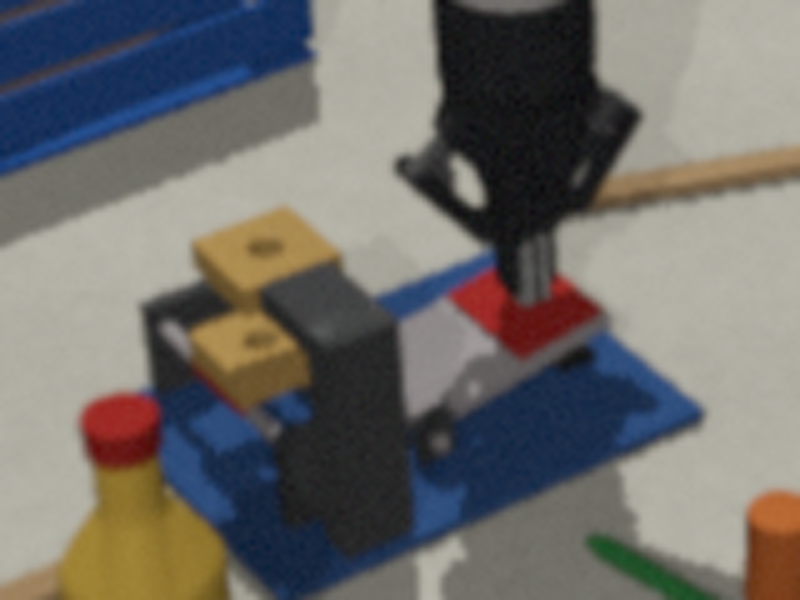

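View pics/w2.png

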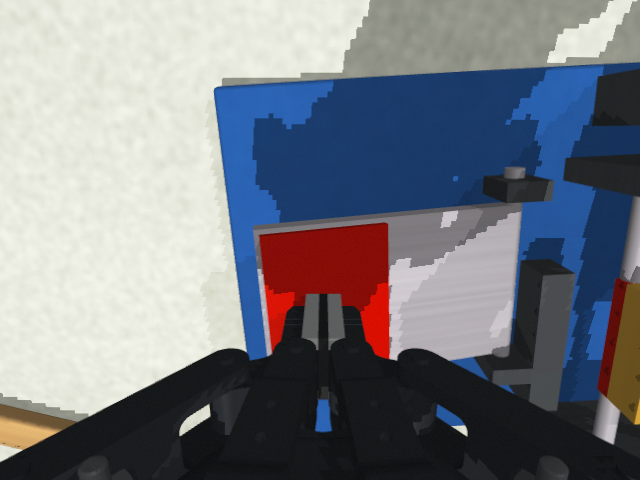

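View pics/s2.png

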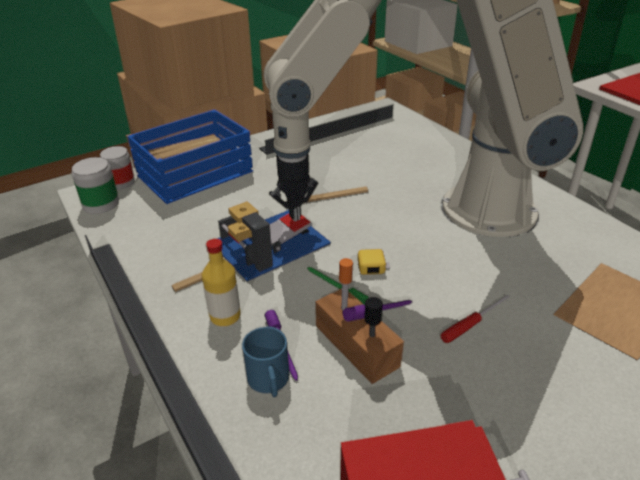

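The look-alike pins have toppled on their own. I touched only the pedal. One purple pin now lies across the rack beside the orange pin's shaft, with its knob at (350,313). The pedal is partly down, so I'll press on to the stop.

```bash
python3 - <<'E'
from h import *
zc=.031
while zc>.008:
    zc-=.002
    bot.servo_line(jw(-.138,0,zc),velocity=.03); bot.dwell(.05)
    o=st('%.3f'%zc)
    if o['wrist_force'][2]>28: break
bot.dwell(.3); st('held')
w=shot('wrist','w3'); s=shot('scene','s3'); t=shot('top','t3')
c=cv2.resize(s['frame'][160:280,190:350],None,fx=5,fy=5,interpolation=cv2.INTER_CUBIC);cv2.imwrite('pics/s3c.png',c[:,:,::-1])
E
```

```text
0.029 t9.62 [ 0.4813 -0.1922  0.0292] F [-2.9 -2.2  7. ] w-0.0001
0.027 t9.92 [ 0.4813 -0.1921  0.0272] F [-2.7 -2.4  7.8] w0.0001
0.025 t10.22 [ 0.481  -0.1922  0.0252] F [-5.1 -4.2  7.3] w0.0002
0.023 t10.52 [ 0.481  -0.1921  0.0232] F [-3.5 -2.8  6.7] w0.0001
0.021 t10.82 [ 0.4808 -0.1921  0.0211] F [-4.6 -2.7  8.1] w-0.0001
0.019 t11.12 [ 0.4806 -0.192   0.0191] F [-4.5 -3.3  7.6] w0.0001
0.017 t11.42 [ 0.4805 -0.192   0.017 ] F [-5.1 -2.8  9. ] w-0.0005
0.015 t11.72 [ 0.4804 -0.192   0.0152] F [-6.7 -2.8 10.6] w0.0002
0.013 t12.02 [ 0.4805 -0.192   0.014 ] F [-9.2 -1.  23.9] w0.0002
0.011 t12.32 [ 0.4805 -0.192   0.0135] F [-15.4   1.5  47.5] w-0.0001
held t12.62 [ 0.4805 -0.192   0.0136] F [-15.4   1.3  48.1] w0.0001
```

View pics/s3c.png

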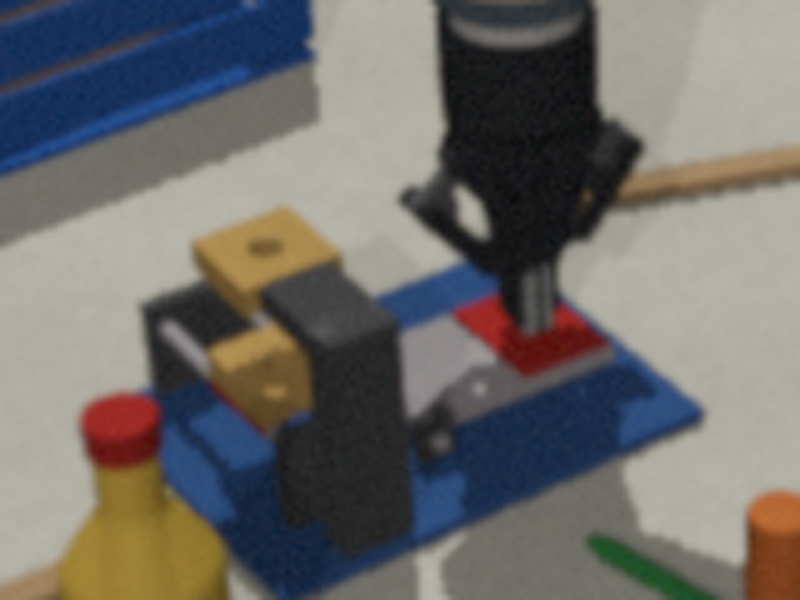

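The pedal is hard on its stop: 48 N, with the lower block moved under the upper. But the TCP reading of 0.0135 with the pad top at 0.025 doesn't fit tips 17 mm ahead of it. I'll check the finger geometry in the images before the grasp.

```bash
python3 - <<'E'
from h import *
s=load('s3');o=get_obs();p=o['position'];
for d in (-.02,-.01,0,.01,.017,.02): print(d,proj(s,[p[0],p[1],p[2]-d])[0], proj(load('w3'),[p[0],p[1],p[2]-d])[0])
# tip in scene crop
print('tip seen',190+536/5,160+332/5)
print(Rn.from_quat(o['orientation']).as_matrix().round(3))
c=cv2.resize(load('w3')['frame'][200:480,150:510],None,fx=2,fy=2);cv2.imwrite('pics/w3c.png',c[:,:,::-1])
bot.servo_line(jw(-.138,0,.10),velocity=.15);st('up')
shot('scene','s4'); shot('wrist','w4')
c=cv2.resize(load('s4')['frame'][140:260,190:350],None,fx=5,fy=5,interpolation=cv2.INTER_CUBIC);cv2.imwrite('pics/s4c.png',c[:,:,::-1])
p=get_obs()['position']
for d in (-.02,0,.02): print(d,proj(load('s4'),[p[0],p[1],p[2]-d])[0])
E
```

```text
-0.02 [295.66119187 221.47591126] [326.69749258 328.27191726]
-0.01 [295.81739315 224.80114099] [326.51054345 316.06584159]
0 [295.97239307 228.09773299] [326.345036   305.26422955]
0.01 [296.12620278 231.36600379] [326.19749252 295.63857637]
0.017 [296.23316731 233.63710994] [326.10339621 289.50153673]
0.02 [296.27883332 234.60626629] [326.06514673 287.00726345]
tip seen 297.2 226.4
[[ 0.    -0.002  1.   ]
 [-1.    -0.     0.   ]
 [ 0.    -1.    -0.002]]
up t13.51 [ 0.4811 -0.1916  0.0991] F [-0.2  0.1  0.3] w-0.0002
-0.02 [294.29869497 192.07546635]
0 [294.63115216 199.21032698]
0.02 [294.95845848 206.22056822]
```

View pics/s4c.png

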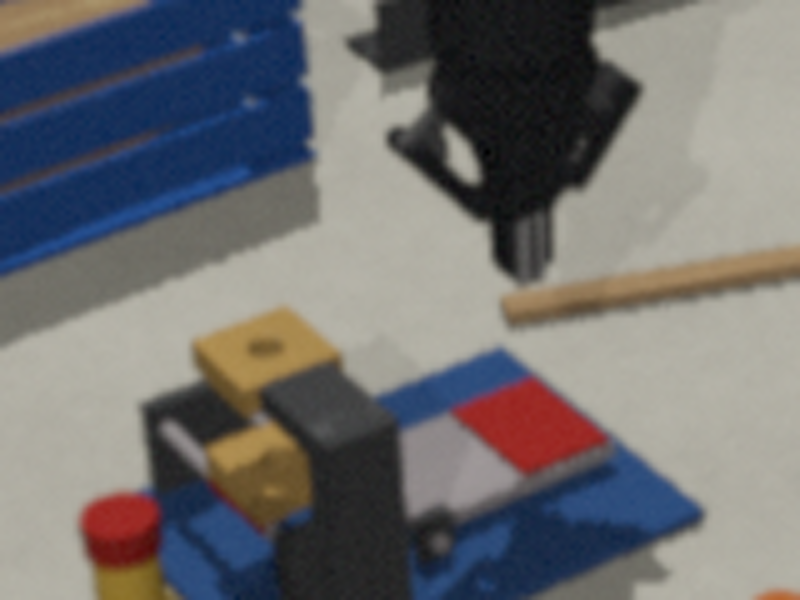

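View pics/w4.png

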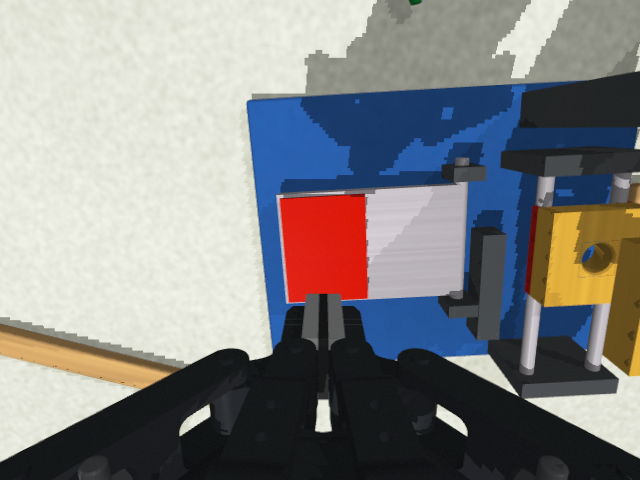

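```bash
python3 - <<'E'
from h import *
w=load('w4');p=get_obs()['position'];V=w['view'];print('cam',-V[:3,:3].T@V[:3,3],p)
for d in (-.02,-.01,0,.01,.017,.02): print(d,*[proj(w,[p[0],p[1]+e,p[2]-d])[0].round(1) for e in (-.011,0,.011)])
print('hole lower', px2z(w,(597,257),.065), 'jig',jw(0,0,0))
print(proj(w,[jw(-.138,0,.025),jw(-.18,.09,.008),jw(-.18,-.09,.008)]))
c=cv2.resize(w['frame'][260:440,220:430],None,fx=3.5,fy=3.5,interpolation=cv2.INTER_CUBIC);cv2.imwrite('pics/w4c.png',c[:,:,::-1])
hand.move_gripper(.026); 
r=shot('scene','s5');
c=cv2.resize(r['frame'][140:220,250:340],None,fx=7,fy=7,interpolation=cv2.INTER_CUBIC);cv2.imwrite('pics/s5c.png',c[:,:,::-1]);st()
E
```

```text
cam [ 0.47960632 -0.11966065  0.25083471] [ 0.48078284 -0.19152719  0.09873295]
-0.02 [326.5 353.7] [326.5 328. ] [326.6 301.3]
-0.01 [326.3 340.2] [326.4 315.9] [326.5 290.5]
0 [326.1 328.3] [326.2 305.1] [326.3 281. ]
0.01 [326.  317.6] [326.1 295.5] [326.1 272.6]
0.017 [325.9 310.8] [326.  289.4] [326.  267.2]
0.02 [325.9 308. ] [325.9 286.9] [326. 265.]
hole lower [ 0.61764339 -0.18105088  0.065     ] jig [ 0.6194 -0.1844  0.    ]
[[326.77887079 253.15359954]
 [247.3430143  102.25046993]
 [274.48403192 368.34339939]]
 t14.03 [ 0.4816 -0.1919  0.0998] F [-0.4 -0.5 -0.4] w0.0259
```

View pics/w4c.png

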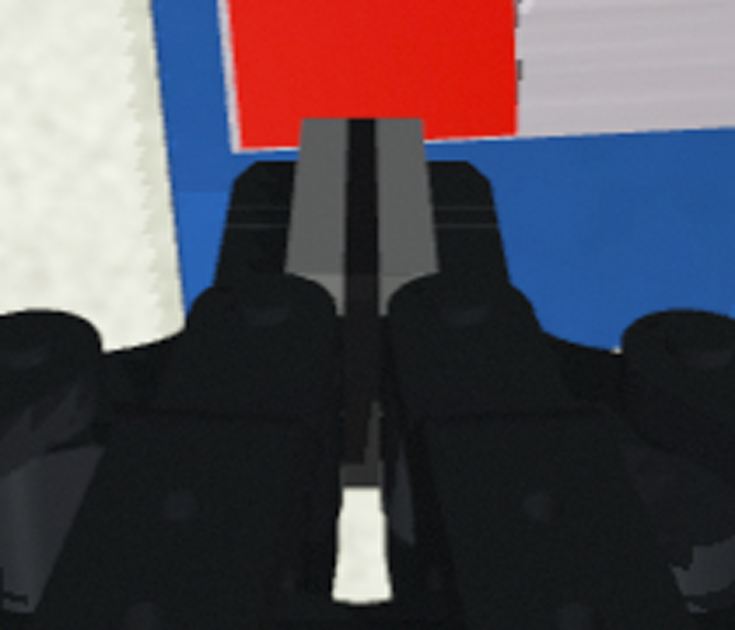

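View pics/s5c.png

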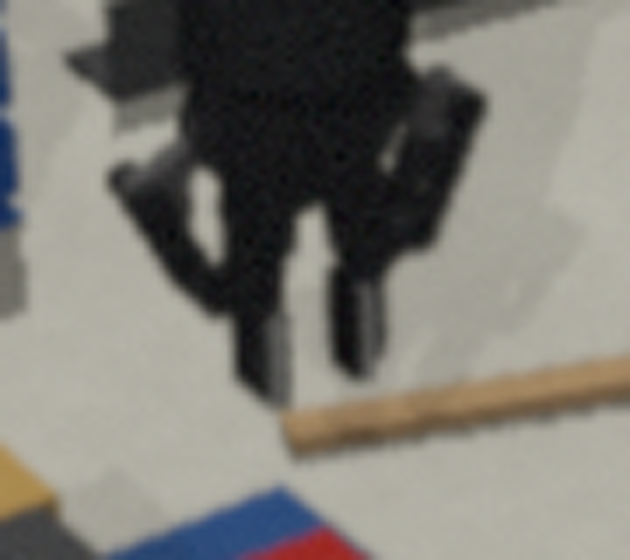

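The stop height, the scene view and the wrist view agree: the fingertips are really about 12 mm behind the reported TCP, not 17 mm ahead as specified. I'll use the measured offset, so the grasp point is at about TCP + 0.031 m. Next I'll go above the pin and check the lateral alignment.

```bash
python3 - <<'E'
from h import *
p=get_obs()['position']
bot.servo_line([p[0],p[1],.24],velocity=.25)
t=shot('top','t6')
hand.move_gripper(.06)
bot.reach([*PIN,.24],quat(0)); st('abovepin')
bot.servo_line([*PIN,.205],velocity=.15); st()
w=shot('wrist','w6'); s=shot('scene','s6')
im=np.zeros((600,800,3),np.uint8)
im[:360,:480]=cv2.resize(w['frame'],(480,360))
a=cv2.resize(s['frame'][170:380,270:450],None,fx=1.75,fy=1.75,interpolation=cv2.INTER_CUBIC); im[:a.shape[0],481:481+a.shape[1]]=a
b=cv2.resize(t['frame'][180:260,170:300],None,fx=3,fy=3,interpolation=cv2.INTER_CUBIC); im[360:600,:390]=b
c=cv2.resize(t['frame'][165:235,340:445],None,fx=3,fy=3,interpolation=cv2.INTER_CUBIC); im[390:600,400:715]=c
cv2.imwrite('pics/m6.png',im[:,:,::-1])
E
```

```text
abovepin t16.55 [0.5752 0.1514 0.24  ] F [-0.1  0.4  0.4] w0.0602
 t16.93 [0.575  0.1514 0.2048] F [ 1.  -0.3  0.4] w0.0598
```

View pics/m6.png

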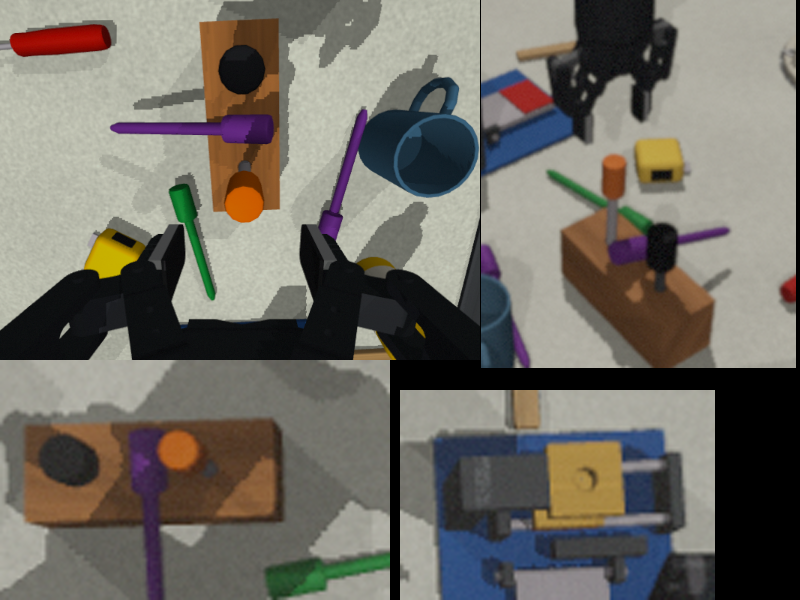

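Wrist view: the orange knob is at about (325,271) full-res, midway between the jaws in x. The purple pin lies on the rack between orange and black and doesn't touch the orange shaft. I'll check y, then descend and grip.

```bash
python3 - <<'E'
from h import *
w=load('w6'); t=load('t6'); s=load('s6')
print('predicted knob top',proj(w,[*PIN,.184]),'seen->',px2z(w,(324.7,271),.184))
def cen(r,box):
    x0,x1,y0,y1=box; h=cv2.cvtColor(r['frame'],cv2.COLOR_RGB2HSV)[y0:y1,x0:x1]; m=(h[...,0]>4)&(h[...,0]<16)&(h[...,1]>200)&(h[...,2]>90)
    ys,xs=np.where(m); return xs.mean()+x0,ys.mean()+y0,m.sum(),xs.min()+x0,xs.max()+x0,ys.min()+y0,ys.max()+y0
print(cen(w,(280,380,210,310)),cen(t,(215,250,195,225)),cen(s,(330,365,250,290)))
E
```

```text
predicted knob top [[326.50828347 284.42298596]] seen-> [0.57433669 0.1591992  0.184     ]
(np.float64(327.0697394789579), np.float64(265.55390781563125), np.int64(2495), np.int64(299), np.int64(352), np.int64(228), np.int64(295)) (np.float64(229.09), np.float64(209.83), np.int64(100), np.int64(223), np.int64(235), np.int64(204), np.int64(216)) (np.float64(344.6904761904762), np.float64(272.8333333333333), np.int64(42), np.int64(340), np.int64(350), np.int64(267), np.int64(279))
```

```bash
python3 - <<'E'
from h import *
def cen(r,box):
    x0,x1,y0,y1=box; h=cv2.cvtColor(r['frame'],cv2.COLOR_RGB2HSV)[y0:y1,x0:x1]; m=((h[...,0]>4)&(h[...,0]<16)&(h[...,1]>190)&(h[...,2]>130))
    ys,xs=np.where(m); return np.round([xs.mean()+x0,ys.mean()+y0,m.sum(),xs.min()+x0,xs.max()+x0,ys.min()+y0,ys.max()+y0],2)
for n in ('t0','t2','t3','t6'):
    print(n,cen(load('top0' if n=='t0' else n),(215,250,195,225)))
for n in ('scene0','s2','s3','s4','s5','s6'): print(n,cen(load(n),(330,365,250,290)))
im=np.zeros((480,800,3),np.uint8)
for i,n in enumerate(['scene0','s6']): im[:,i*400:i*400+400]=cv2.resize(load(n)['frame'][245:341,310:390],(400,480),interpolation=cv2.INTER_CUBIC)
cv2.imwrite('pics/m7.png',im[:,:,::-1])
E
```

```text
t0 [229.97 209.09 117.   224.   236.   203.   215.  ]
t2 [229.15 209.56 120.   223.   235.   204.   215.  ]
t3 [229.2  209.58 122.   223.   235.   204.   215.  ]
t6 [229.06 209.59 127.   223.   235.   204.   215.  ]
scene0 [344.5  265.17   6.   341.   349.   264.   266.  ]
s2 [345.75 266.62   8.   342.   350.   266.   267.  ]
s3 [345.55 266.36  11.   341.   350.   265.   267.  ]
s4 [345.8 266.1  10.  341.  350.  265.  267. ]
s5 [345.89 266.33   9.   342.   350.   266.   267.  ]
s6 [345.4 265.5  10.  341.  349.  261.  267. ]
```

View pics/m7.png

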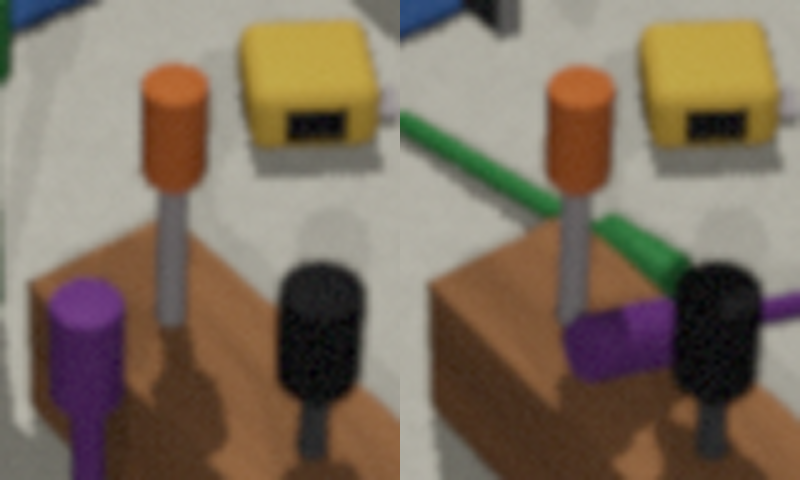

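The falling purple pin leaned the knob by about 2 mm. I'll aim at (0.5745, 0.154) and grip.

```bash
python3 - <<'E'
from h import *
bot.servo_line([.5745,.1545,.131],velocity=.12); st('down')
hand.move_gripper(.0,strength=60); st('grip')
w=shot('wrist','w8'); s=shot('scene','s8')
im=np.zeros((480,800,3),np.uint8)
im[:360,:480]=cv2.resize(w['frame'],(480,360))
a=cv2.resize(s['frame'][200:340,300:400],None,fx=3.2,fy=3.2,interpolation=cv2.INTER_CUBIC)[:480]; im[:a.shape[0],480:800]=a
cv2.imwrite('pics/m8.png',im[:,:,::-1])
E
```

```text
down t17.80 [0.575  0.1547 0.1317] F [ 1.  -0.7  0.8] w0.0600
grip t18.21 [0.5756 0.1547 0.132 ] F [1.1 0.2 5.4] w0.0249
```

View pics/m8.png

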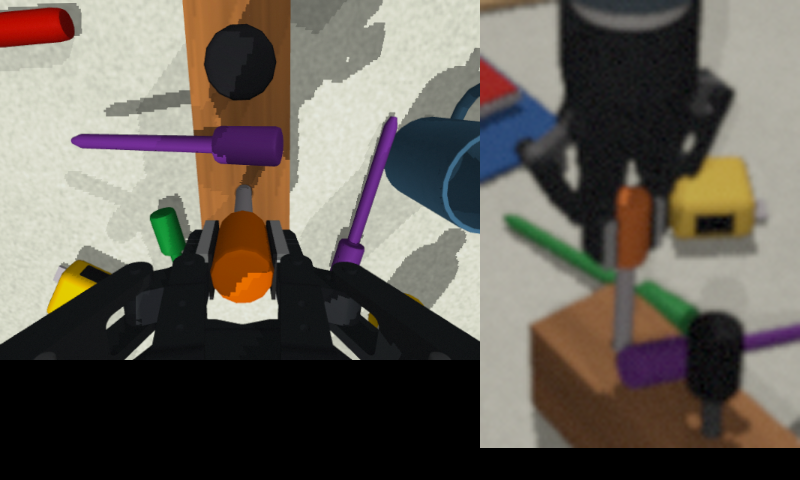

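Gripped (width 24.9 mm). I'll lift, carry at tip height about 0.17, and check the pin's tilt and tip position.

```bash
python3 - <<'E'
from h import *
p=get_obs()['position']
bot.servo_line([p[0],p[1],.20],velocity=.12); st('lift1')
bot.servo_line([p[0],p[1],.30],velocity=.2); st('lift')
h=jw(0,0,.30)
bot.servo_line([h[0],h[1],.30],ori=quat(0),velocity=.2); bot.dwell(.2); st('over')
w=shot('wrist','w9'); s=shot('scene','s9'); t=shot('top','t9')
im=np.zeros((600,800,3),np.uint8)
im[:360,:480]=cv2.resize(w['frame'],(480,360))
a=cv2.resize(s['frame'][110:290,190:300],None,fx=2.9,fy=2.9,interpolation=cv2.INTER_CUBIC)[:600]; im[:a.shape[0],481:800]=a
b=cv2.resize(t['frame'][140:260,340:500],None,fx=2,fy=2,interpolation=cv2.INTER_CUBIC)[:600]; im[360:600,:320]=b
cv2.imwrite('pics/m9.png',im[:,:,::-1])
E
```

```text
lift1 t19.03 [0.5747 0.1545 0.199 ] F [ 0.6  0.3 -1.9] w0.0249
lift t19.68 [0.5748 0.1545 0.2985] F [-0.3 -0.4 -2.4] w0.0250
over t21.74 [ 0.6195 -0.1838  0.3001] F [ 0.1 -0.1 -1.2] w0.0247
```

View pics/m9.png

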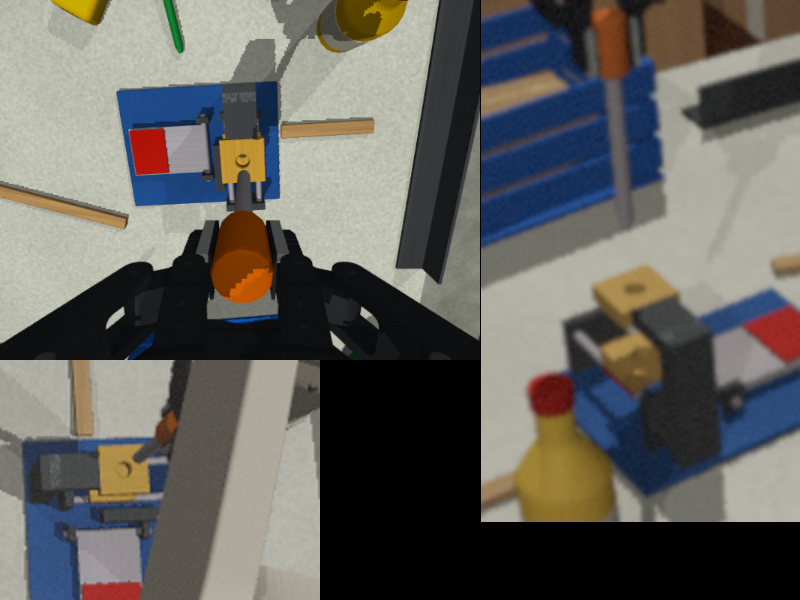

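```bash
cat > pinview.py <<'E'
from h import *
def over(names,out,tipz_off=-.122,xy=None):
    o=get_obs();p=o['position'];im=np.zeros((600,800,3),np.uint8)
    x0=0
    for cam,n,half,W in names:
        r=load(n); base=np.array([p[0],p[1],p[2]])
        tip=proj(r,[p[0],p[1],p[2]+tipz_off])[0]; 
        x1,y1=int(tip[0]-half[0]),int(tip[1]-half[1]); x2,y2=int(tip[0]+half[0]),int(tip[1]+half[2])
        k=W/(x2-x1); x1=max(x1,0);y1=max(y1,0)
        c=cv2.resize(r['frame'][y1:y2,x1:x2],None,fx=k,fy=k,interpolation=cv2.INTER_CUBIC)
        f=lambda P:tuple(int(v) for v in ((proj(r,P)[0]-[x1,y1]+.5)*k-.5))
        for dx in (-.006,.006):
            pass
        cv2.line(c,f([p[0],p[1],p[2]+tipz_off]),f([p[0],p[1],p[2]+.0]),(0,255,255),1)
        cv2.circle(c,f(jw(0,0,.125)),3,(255,0,255),1); cv2.circle(c,f(jw(0,0,.065)),3,(255,0,255),1)
        print(n,'crop origin',x1,y1,'k',k,'tip pred',tip)
        c=c[:600,:800-x0]; im[:c.shape[0],x0:x0+c.shape[1]]=c; x0+=c.shape[1]+2
    cv2.imwrite(f'pics/{out}.png',im[:,:,::-1])
E
python3 - <<'E'
from pinview import *
over([('scene','s9',(30,60,60),260),('wrist','w9',(55,50,70),280),('top','t9',(32,32,32),250)],'m10')
E
```

```text
s9 crop origin 210 129 k 4.333333333333333 tip pred [240.3555327  189.13667908]
w9 crop origin 269 182 k 2.5454545454545454 tip pred [324.86878329 232.77589546]
t9 crop origin 375 157 k 3.90625 tip pred [407.20588458 189.74815325]
```

View pics/m10.png

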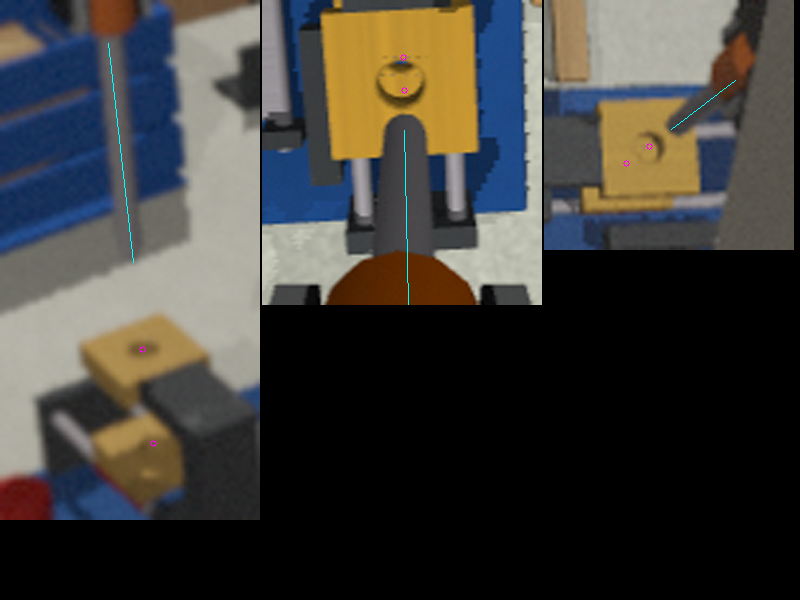

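The pin tip and hole show in all three views. Scene and top put the tip about (+2,-2) mm off the TCP axis, and the wrist view gives the same relative correction of about (-1.5,+3) mm. I'll apply (-2,+2.5) mm, come down to just above the mouth and look again.

```bash
python3 - <<'E'
from pinview import *
h=jw(0,0,0)
bot.servo_line([h[0]-.002,h[1]+.0025,.256],velocity=.1); bot.dwell(.2); st('near')
shot('wrist','w11'); shot('scene','s11'); shot('top','t11')
over([('scene','s11',(30,60,60),260),('wrist','w11',(50,50,60),280),('top','t11',(28,32,32),250)],'m11')
E
```

```text
near t22.68 [ 0.6179 -0.1821  0.2568] F [ 0.7  0.1 -1.3] w0.0250
s11 crop origin 213 145 k 4.333333333333333 tip pred [243.3922803  205.97956268]
w11 crop origin 274 182 k 2.8 tip pred [324.36267358 232.07386124]
t11 crop origin 373 162 k 4.464285714285714 tip pred [401.38246654 194.24326115]
```

View pics/m11.png

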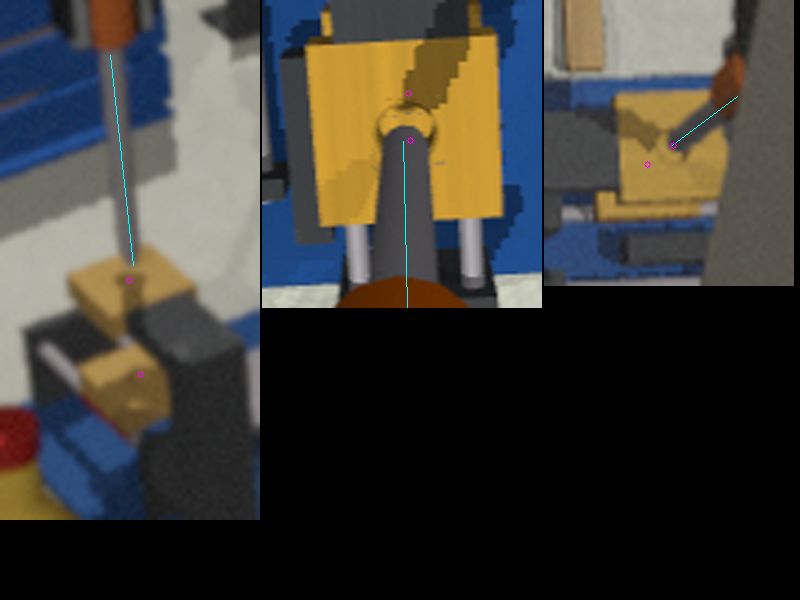

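The tip is now over the hole in the scene and wrist views, with about 1 mm of +y still wanted. I'll descend in small steps, watching the force.

```bash
cat > ins.py <<'E'
from h import *
def descend(z_end,x,y,step=.003,vel=.05,fz=12,fl=8):
    z=get_obs()['position'][2]
    n=0
    while z>z_end+1e-4:
        z=max(z-step,z_end); bot.servo_line([x,y,z],velocity=vel); o=get_obs(); F=o['wrist_force']
        n+=1
        if n%3==0 or F[2]>fz or np.hypot(F[0],F[1])>fl: st('z%.3f'%z)
        if F[2]>fz or np.hypot(F[0],F[1])>fl: return False
    return True
E
python3 - <<'E'
from ins import *
h=jw(0,0,0); x,y=h[0]-.0017,h[1]+.0035
print(x,y,descend(.226,x,y)); st('end')
E
```

```text
z0.248 t23.58 [ 0.6176 -0.1809  0.2472] F [-0.6 -0.3 -1.7] w0.0246
z0.239 t24.33 [ 0.6177 -0.181   0.2383] F [-0.5  0.3 -1.2] w0.0245
z0.230 t25.08 [ 0.6177 -0.181   0.2293] F [ 1.5 -1.5 -2.6] w0.0247
0.6176999999999999 -0.1809 True
end t25.58 [ 0.6177 -0.1809  0.226 ] F [ 1.5 -0.4 -1.7] w0.0246
```

```bash
python3 - <<'E'
from pinview import *
shot('wrist','w12'); shot('scene','s12'); shot('top','t12')
over([('scene','s12',(30,60,60),260),('wrist','w12',(50,50,60),280),('top','t12',(28,32,32),250)],'m12')
E
```

```text
s12 crop origin 214 157 k 4.333333333333333 tip pred [244.83488993 217.48025742]
w12 crop origin 274 182 k 2.8 tip pred [324.90117341 232.32432909]
t12 crop origin 369 164 k 4.464285714285714 tip pred [397.82070359 196.50873648]
```

View pics/m12.png

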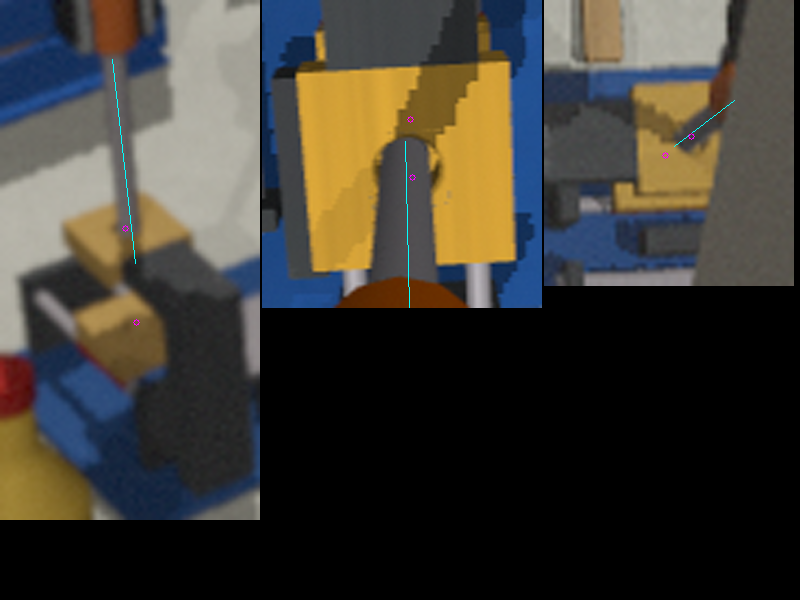

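The tip is inside the upper hole, with the shaft passing the rim and a crescent of hole on both sides. I'll continue through the lower bushing.

```bash
python3 - <<'E'
from ins import *
x,y=.6177,-.1809
print(descend(.1505,x,y)); st('end')
shot('wrist','w13'); shot('scene','s13')
im=np.zeros((480,800,3),np.uint8)
im[:,:400]=cv2.resize(load('w13')['frame'][100:340,220:420],(400,480),interpolation=cv2.INTER_CUBIC)
im[:,402:]=cv2.resize(load('s13')['frame'][140:285,190:310],(398,480),interpolation=cv2.INTER_CUBIC)
cv2.imwrite('pics/m13.png',im[:,:,::-1])
E
```

```text
z0.217 t26.48 [ 0.6177 -0.1809  0.2168] F [ 1.5 -1.9 -2.4] w0.0248
z0.208 t27.23 [ 0.6177 -0.1809  0.2078] F [ 2.7 -2.3 -3. ] w0.0254
z0.199 t27.98 [ 0.6177 -0.181   0.1988] F [ 2.5 -2.5 -3.3] w0.0248
z0.190 t28.73 [ 0.6177 -0.181   0.1898] F [ 4.7 -3.7 -2.2] w0.0249
z0.181 t29.48 [ 0.6178 -0.1811  0.1806] F [ 3.4 -4.3 -1.2] w0.0251
z0.172 t30.23 [ 0.6179 -0.1812  0.1716] F [ 5.3 -6.2 -1.4] w0.0246
False
end t30.23 [ 0.6179 -0.1812  0.1716] F [ 5.3 -6.2 -1.4] w0.0246
```

View pics/m13.png

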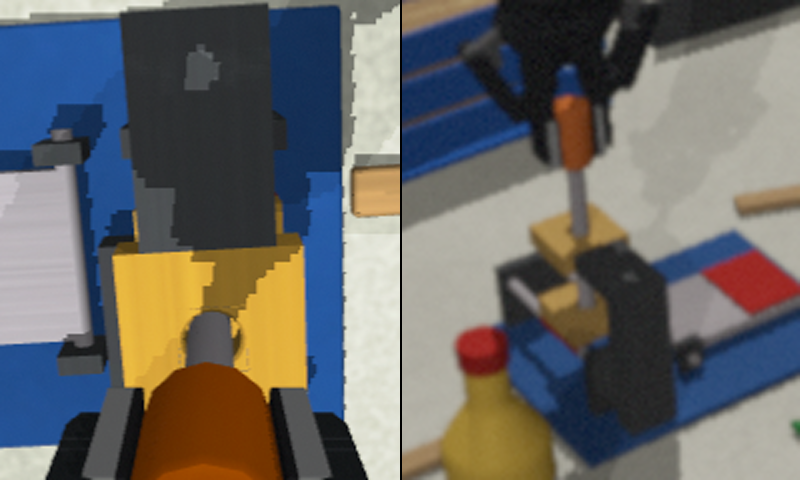

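The pin is through both bushings so far. The lateral force of (+5,-6) N shows the grip should shift towards (+x,-y), so I'll ease that way and go on down.

```bash
python3 - <<'E'
from ins import *
x,y=.6177,-.1809
for i in range(6):
    F=get_obs()['wrist_force']
    if np.hypot(F[0],F[1])<2.5: break
    x+=np.clip(F[0]*.00012,-.0006,.0006); y+=np.clip(F[1]*.00012,-.0006,.0006)
    bot.servo_line([x,y,.1716],velocity=.02); bot.dwell(.1); st('ease %.4f %.4f'%(x,y))
print(descend(.1505,x,y)); bot.dwell(.2); st('end')
E
```

```text
ease 0.6181 -0.1815 t30.68 [ 0.618  -0.1815  0.1712] F [ 3.  -4.4 -0.7] w0.0245
ease 0.6185 -0.1820 t31.03 [ 0.6181 -0.1818  0.1712] F [ 1.6 -3.1 -1.7] w0.0247
ease 0.6186 -0.1824 t31.38 [ 0.6182 -0.1821  0.1713] F [-0.3 -0.8 -1.7] w0.0247
z0.162 t32.13 [ 0.6185 -0.1823  0.162 ] F [ 0.2 -0.4 -1.6] w0.0248
z0.153 t32.88 [ 0.6186 -0.1824  0.1531] F [ 0.4 -1.  -2.4] w0.0246
True
end t33.33 [ 0.6186 -0.1824  0.1505] F [ 0.5 -1.5 -1.8] w0.0244
```

```bash
python3 - <<'E'
from h import *
w=shot('wrist','w14'); s=shot('scene','s14'); t=shot('top','t14')
im=np.zeros((480,800,3),np.uint8)
a=s['frame'][165:285,195:295]
im[:,:400]=cv2.resize(a,(400,480),interpolation=cv2.INTER_CUBIC)
im[:,402:]=cv2.resize(w['frame'],(398,298),interpolation=cv2.INTER_AREA)[:298].copy() if 0 else cv2.resize(w['frame'][80:400,180:445],(398,480))
p=get_obs()['position']
# expected knob centre / shaft in scene crop
for z in (.1805+.022,.1805-.022,.125,.065,.0285):
    q=(proj(s,[*JIG[:2],z])[0]-[195,165]+.5)*4-.5; cv2.circle(im,tuple(int(v) for v in q),3,(0,255,255),1); print(z,q)
cv2.imwrite('pics/m14.png',im[:,:,::-1])
E
```

```text
0.20249999999999999 [178.39866782  59.15929972]
0.1585 [186.16854976 128.05502168]
0.125 [191.89958973 178.61306484]
0.065 [201.78156714 265.28398275]
0.0285 [207.56251932 315.69488594]
```

View pics/m14.png

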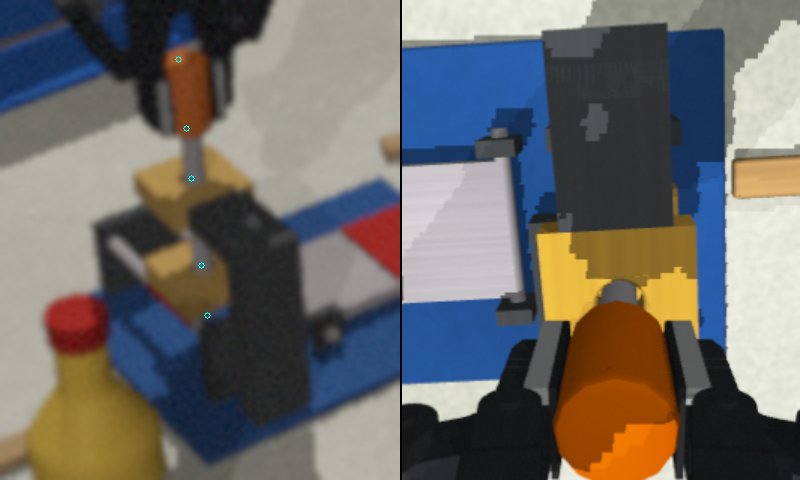

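View pics/s14.png

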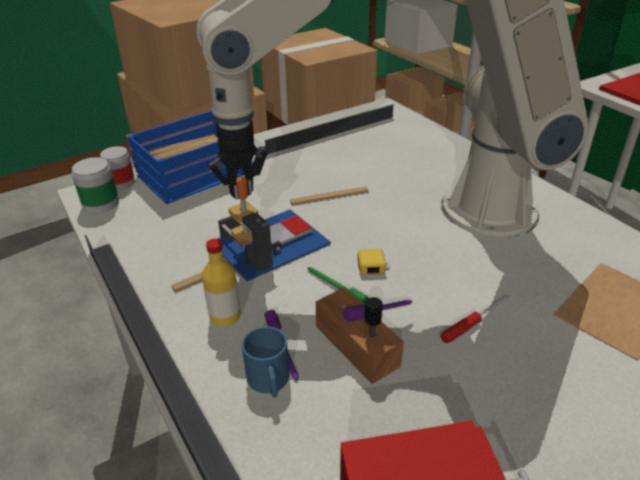

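The knob top and bottom sit where a tip height of about 0.028 m predicts. The shaft runs through both holes, the pad is still down, and the spare and the bystanders haven't moved. Handing in.

```bash
python3 - <<'E'
from h import *
a=st('before'); hand_in(); st('after')
E
```

```text
before t33.48 [ 0.6186 -0.1824  0.1505] F [-0.1 -0.3 -2.5] w0.0250
the job is handed in; nothing more can be done
the job is handed in; nothing more can be done
```

I pressed the pedal down to its stop, took the orange-knobbed pin out of the rack, and threaded it down through the upper and lower bushings. I handed in at 33.5 s of robot time, still holding the pin; no verdict is reported.

**Last checks**
- **Pin:** it is gripped at 60 N with the jaws at 25 mm, and wrist forces are under 3 N. I estimate the tip at z ≈ 0.028 m, about 22 mm below the lower bushing and 20 mm above the base plate. That comes from the arm's height and the knob's position in the image, because the post hides the tip in the final view.
- **Pedal:** it reached a hard stop at about 48 N and was still down in the last picture.
- **Bench:** the spare pin and the other listed things looked unmoved in the last picture.

**What disagreed**
- **Fingertips:** they are about 12 mm behind the reported tool point, not 17 mm ahead as specified. The pedal's stop height and two cameras agreed on this, so I used the measured value.
- **Wrist camera:** it read about 3 mm further towards +y than the other two at the jig, so I lined up the pin by comparing tip and hole within each picture.
- **Pin tilt:** before insertion the pin leaned about 0.02 rad in the grip. Sideways force built up to about 8 N partway down, and I eased it off before finishing.
- **Look-alike pins:** the green and both purple ones fell over early on, before the arm came near them. One purple pin landed across the rack and leaned the orange pin by about 2 mm; I left all three where they lay.

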